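Close a disc storage spindle with its hold-down plate

TASK

Close the disc stand for transport: pick up the drilled hold-down plate by its stirrup handle, lower it squarely over the upright rod without jamming it, and with it push the stiff black plastic ring slowly down the rod until it stops on the stack of discs. Hold it down there with about 20 N for half a second, never pressing harder than 30 N, then let go, leaving the plate lying flat on the ring and the other parts on the bench where they are.

Things in the scene. Friction and masses are not known exactly. Their poses are not given: they have to be found in the camera images.
- handle (a point): centre of the level steel grip bar of the loose hold-down plate: 12 mm high, 14 mm wide (its x), 76 mm long between its two uprights (along y); grip it from above across the 14 mm. It is 118 mm straight above the plate's underside. When all is home the rod's top stays 30 mm or more below it. Its z is up. The part weighs 0.32 to 0.5 kg, balanced straight below this point
- plate_base (a point): centre of the plate's bore at the plate's underside (the same loose part). The plate is aluminium, 60 mm (x) by 100 mm (y) by 14 mm thick, with a guide sleeve of 32 mm outer diameter standing 26 mm above it; the bore through both is 18.5 mm wide and 40 mm long, with free space between the sleeve top and the bar for the rod. Its z is up, the bore's axis
- rod_top (a point): top of the fixed upright steel rod, on its axis. The rod is 16 mm in diameter, its tip narrowed to 10 mm over the last 3 mm, and stands on a steel base 120 x 120 x 30 mm; this point is 150 mm above the bench. Its z is up. A side push or knock of the plate on the rod or base of over 20 N is too hard
- buffer_top (a point): centre of the top face of the black plastic ring (60 mm diameter, 15 mm high) on the rod above the discs. The ring grips the rod: it stays where it is left and takes about 12 N in all (plate's weight plus push) to slide down, a little more if pushed fast. The 20 N and 30 N of the job are what the plate bears on the ring with, its own weight included
- hub: bystander: loose dark steel flanged hub, 68 mm diameter, 38 mm high; origin at the centre of its underside
- carton: bystander: closed cardboard carton 80 x 110 x 60 mm high; origin at the centre of its underside
- spare: bystander: loose spare steel disc lying flat, 94 mm diameter, 8 mm thick; origin at the centre of its underside
- stand: the fixed steel stand: base 120 x 120 x 30 mm, rod upright at its middle, and on it a stack of steel discs (94 mm diameter) below the plastic ring. The discs' top is not measured and lies 48 to 70 mm above the bench, so the stop must be felt. Origin at the centre of the base's underside, z up
- buffer: the same plastic ring; origin at the centre of its underside. It has to go down 25 to 37 mm until it stops hard on the discs; there the force rises well above the sliding force. Pushing with the fingers instead of the plate does not count
Things that resemble listed ones, but are neither listed nor needed, are in the scene too. What is shaped like the part that bears handle but red is not meant.

How it is judged:
On the way, in this order (a step that is already met when the one before it is completed fails the run):
1. the plate is threaded on the rod, its underside at least 10 mm below the rod's top but still above the ring, within 3 degrees of square (horizontal distance between plate_base and rod_top below 0.004 m and z of plate_base in the frame of rod_top below -0.01 m and angle between plate_base's own z axis and vertical below 0.052 rad and z of plate_base in the frame of buffer_top above 0.003 m), for 0.1 s.
2. the ring is stopped on the discs and the plate, standing still, bears on it with over 16 N (more than the ring's own grip on the rod can carry) (horizontal distance between plate_base and rod_top below 0.004 m and height (world z) of buffer_top below 0.0865 m and z of plate_base in the frame of buffer_top below 0.003 m and contact force between plate and buffer above 16 N and linear speed of plate below 0.005 m/s), for 0.3 s.
At the end, for the whole second after the job is handed in: the plastic ring is down where the discs stop it (its top below 86.5 mm), and the plate is on the rod, within 3 degrees of level, its underside within 3 mm of the ring's top, at rest and released (horizontal distance between plate_base and rod_top below 0.004 m and height (world z) of buffer_top below 0.0865 m and z of plate_base in the frame of buffer_top below 0.003 m and angle between plate_base's own z axis and vertical below 0.052 rad and linear speed of plate below 0.01 m/s); the robot touches nothing.
It fails at once if the plate presses on the plastic ring with more than 30 N (contact force between plate and buffer above 30 N).
It fails at once if the plate binds or knocks on the stand with more than 20 N (contact force between plate and stand above 20 N).
It fails at once if the robot itself pushes on the ring (contact force between the fingers and buffer above 1 N).
It fails at once if the hub, the carton or the spare disc is moved by more than 15 mm (distance of any of hub, carton, spare from where it was at the start of the episode above 0.015 m).
It also fails if it takes over 72 s, if anything falls off the work surface, if the arm or the gripper's body presses on something with over 40 N, if the wrist force passes 120 N, or if a joint passes its speed limit or range.

ROBOT

A 6-joint arm with a two-finger parallel gripper is mounted at the origin on the work surface. World frame = base frame: x ahead of the robot, y to its left, z up, the work surface at z = 0. Lengths are in m, angles in rad, forces in N, time in s.
With the tool pointing down it reaches from about 0.4 to 0.825 m from the base axis. Payload 7 kg.
Tool frame: the origin (TCP) lies at the centre of the arm's flange, where the gripper is bolted on; the fingertips stand 178 mm ahead of it and the grasp point (between the pads) lies 159 mm ahead of it; x points along the fingers, y is the direction in which the jaws open and shut, and the axes are right-handed (so a half turn about x gives the same grasp; the last joint's range is limited). The gripper opens to 88 mm and grips with 3 to 60 N. Pads are 19 mm wide; open, the fingers measure 130 mm over their backs; the gripper's body (78 mm by 193 mm) begins 47 mm behind the grasp point.
Start: joints at [1.558, 0.359, 0.012, 0, -1.224, -0.288], TCP at [0.2, 0.645, 0.405] pointing down, gripper open.
Joint ranges: [-3.07, 3.07], [-1.43, 2.12], [-1.02, 1.25], [-3.03, 1.67], [-3.05, -0], [-3.03, 3.03]. Speed limits (rad/s): [2.39, 2.39, 3.01, 3.14, 3.14, 3.14].

INTERFACE

Orientations are given as [roll, pitch, yaw] about the fixed x, y, z axes, in that order (R = Rz(yaw) Ry(pitch) Rx(roll)).
In Python, from station import status, viewer, arm gives the robot as it stands. The module is installed in compiled form; this text tells all that it offers.
- The arm moves only by the tool apply_moves, never from a script. Its argument "commands" is a list of rows, each an object of numbers: "dx", "dy", "dz": the shift along the world's x, y, z in mm; "spin": the turn about the world's z in degrees; "hand": the closure, from 0 (fully open) to 1 (shut). A call has exactly 5 rows; each row shifts and turns the commanded pose from where the row before left it; what a row does not reach is not made up. A row lasts 1/8 s, in which the tool goes at most 62.5 mm and 10.7 degrees, less where a joint would pass 70% of its speed; a pose out of reach is approached as far as the arm can. A call is refused whole if a number of a shift passes 62.5 or a number of a turn 10.7, either way. A call with a gripper value outside its range is refused whole. The fingers move at their own pace and stop on an object; "grip_force" is the grip in N (left out, the last holds). Time passes only in rows, so rows that do not move let the fingers close, or fill a call up. It gives the time, the measured TCP pose, the force and the opening at its end, in the units of the state.
- status.get_state(): the state, without advancing time (a new reading comes with each control period).
- viewer.grab_frame(name): name is "scene" or "top" or "wrist"; returns the picture (384x512x3 uint8, red, green, blue); there is no depth.
- viewer.camera_info(name): a dict with "fx", "fy", "cx", "cy" (pixels), "eye" and "attitude" of the camera in the world; the wrist camera has in their place "T_tool_cam" (4x4, takes a point from camera to tool coordinates, whose origin is the TCP and whose axes are the tool frame's). Camera axes: x right, y up, looking along -z (the intrinsics and any distortion apply to the point x, -y, -z); pixel columns grow to the right and rows downward; lengths in m; the calibration is good to about 2 mm. The wrist camera is an equidistant fisheye: a pixel r from the principal point sees the ray r / f radians off the axis. A picture is of the moment at which its call begins: read the wrist's pose just before it. camera_info takes no time and is no camera call.
- arm.job_done(): hands the job in, once; it reports no verdict.
The state is a dict: "t": time; "q": joint angles; "qd": joint speeds; "joint_efforts": joint torques, N m; "eef_pos": TCP position; "ee_rot": TCP orientation; "force": force on the tool from outside, world axes, zero at the start; "moment": the same for the moment, N m; "width": finger opening in m.
Only numpy, scipy, OpenCV 4.12 (cv2) and the standard library are available. Lean on these libraries where they do the work, as an engineer would, in place of code of your own. Each camera call takes 0.05 s, during which the arm holds its last target.

## Working session

There is one attempt and no reset: what is moved stays moved. The work goes in short steps, Python scripts to look and compute and a tool call to move; the robot and the scene stay as the last step left them, time stands still between calls to the robot, and variables do not carry over. Pictures are saved under pics/ and viewed, and the job is handed in when it is done.

Besides the shell and the picture viewer there is one more tool, called as name(argument=value, ...), one argument or row to a line, values as JSON. apply_moves: Moves the arm, as the interface text tells. Its arguments: {"type":"object","properties":{"commands":{"type":"array","items":{"type":"object","properties":{"dx":{"type":"number"},"dy":{"type":"number"},"dz":{"type":"number"},"spin":{"type":"number"},"hand":{"type":"number"}}}},"grip_force":{"type":"number"}},"required":["commands"]}

```bash
mkdir -p pics
python3 - <<'E'
from station import status, viewer
import cv2
print(status.get_state())
for n in ["scene","top","wrist"]:
    print(n,viewer.camera_info(n))
    cv2.imwrite(f"pics/{n}0.png",viewer.grab_frame(n)[:,:,::-1])
E
```

```text
{'t': 0.0, 'q': array([ 1.55806801e+00,  3.59371061e-01,  1.10445491e-02, -3.53354818e-04,
       -1.22411252e+00, -2.88083071e-01]), 'qd': array([-9.46908041e-04,  7.43760215e-05,  1.59679223e-04,  4.90522956e-04,
        3.03340121e-04,  4.73721338e-04]), 'joint_efforts': array([ 9.52384798e-04, -5.82716453e+01,  2.93057477e+01,  6.99715421e+00,
        7.24798796e-03, -1.64380212e-04]), 'eef_pos': array([0.19995277, 0.64448827, 0.40372588]), 'ee_rot': array([ 1.65938414,  1.56912036, -1.78314023]), 'force': array([-0.06023552, -0.91153205,  0.04884646]), 'moment': array([0.03734181, 0.01258837, 0.00862396]), 'width': 0.08753447418103458}
scene {'fx': 430.38136870209587, 'fy': 430.38136870209587, 'cx': 255.19809292719103, 'cy': 190.2440517489423, 'eye': array([1.2154244 , 0.55114152, 0.92595482]), 'attitude': array([0.75725437, 0.00229259, 2.15937039])}
top {'fx': 482.44986375339624, 'fy': 482.44986375339624, 'cx': 261.7211985342253, 'cy': 191.57308317508136, 'eye': array([0.47819522, 0.1037869 , 1.51353211]), 'attitude': array([ 0.06142424,  0.02244131, -1.58177044])}
wrist {'fx': 297.3186396354542, 'fy': 297.3186396354542, 'cx': 254.22113536657272, 'cy': 192.37359277982583, 'T_tool_cam': array([[-5.62341512e-05,  2.59206837e-01, -9.65821833e-01,
         2.06771232e-02],
       [ 9.99999638e-01, -8.05977145e-04, -2.74531915e-04,
         1.48763147e-04],
       [-8.49590873e-04, -9.65821498e-01, -2.59206698e-01,
        -7.02379510e-02],
       [ 0.00000000e+00,  0.00000000e+00,  0.00000000e+00,
         1.00000000e+00]])}
```

View pics/scene0.png

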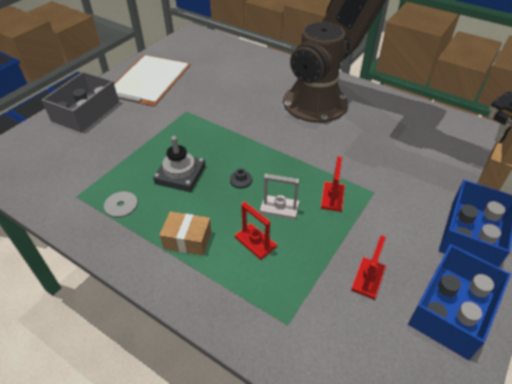

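View pics/top0.png

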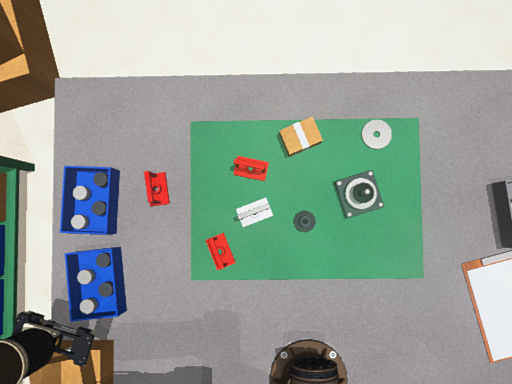

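View pics/wrist0.png

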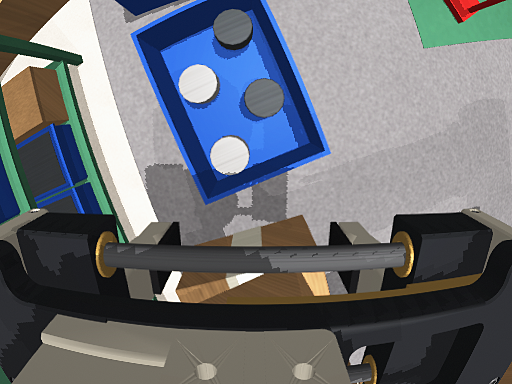

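```bash
cat > h.py <<'E'
import numpy as np, cv2
from scipy.spatial.transform import Rotation as Ro
from station import status, viewer
def campose(n,st=None):
    c=viewer.camera_info(n)
    if n!="wrist": return c,Ro.from_euler('xyz',c['attitude']).as_matrix(),np.array(c['eye'])
    R=Ro.from_euler('xyz',st['ee_rot']).as_matrix(); T=c['T_tool_cam']
    return c,R@T[:3,:3],R@T[:3,3]+st['eef_pos']
def ray(n,uv,st=None):
    c,R,e=campose(n,st); x=(uv[0]-c['cx'])/c['fx']; y=(uv[1]-c['cy'])/c['fy']
    if n=="wrist":
        r=np.hypot(x,y); s=np.sin(r)/max(r,1e-9); d=np.array([x*s,-y*s,-np.cos(r)])
    else: d=np.array([x,-y,-1])
    return e,R@d
def at(n,uv,z,st=None):
    e,d=ray(n,uv,st); return e+d*(z-e[2])/d[2]
def proj(n,p,st=None):
    c,R,e=campose(n,st); d=R.T@(np.array(p)-e); x,y,z=d[0],-d[1],-d[2]
    if n=="wrist":
        r=np.hypot(x,y); a=np.arctan2(r,z); return c['cx']+c['fx']*a*x/r, c['cy']+c['fy']*a*y/r
    return c['cx']+c['fx']*x/z, c['cy']+c['fy']*y/z
def tri(obs):
    A=np.zeros((3,3));b=np.zeros(3)
    for n,uv,st in obs:
        e,d=ray(n,uv,st); d=d/np.linalg.norm(d); P=np.eye(3)-np.outer(d,d); A+=P;b+=P@e
    return np.linalg.solve(A,b)
def crop(src,box,out,k=6):
    im=cv2.imread(src); a,b,c,d=box; cv2.imwrite(out,cv2.resize(im[b:d,a:c],None,fx=k,fy=k,interpolation=cv2.INTER_CUBIC))
E
python3 - <<'E'
from h import *
crop('pics/top0.png',(225,165,395,255),'pics/top0c.png',4)
crop('pics/scene0.png',(140,125,310,225),'pics/scene0c.png',4)
print(at('top',(254,212),0.12),at('top',(363,192),0.15),at('top',(304,221),0.03))
print(at('scene',(176,139),0.15),at('scene',(281,178),0.12))
s=status.get_state();R=Ro.from_euler('xyz',s['ee_rot']).as_matrix();print(R)
E
```

```text
[0.5054309 0.1570748 0.12     ] [ 0.55767313 -0.15205874  0.15      ] [0.47788644 0.00750545 0.03      ]
[ 0.56490113 -0.15158619  0.15      ] [0.50791496 0.15879465 0.12      ]
[[-2.32818410e-04 -2.96326770e-01 -9.55086588e-01]
 [-1.18115832e-03 -9.55085867e-01  2.96326834e-01]
 [-9.99999275e-01  1.19709881e-03 -1.27647255e-04]]
```

View pics/top0c.png

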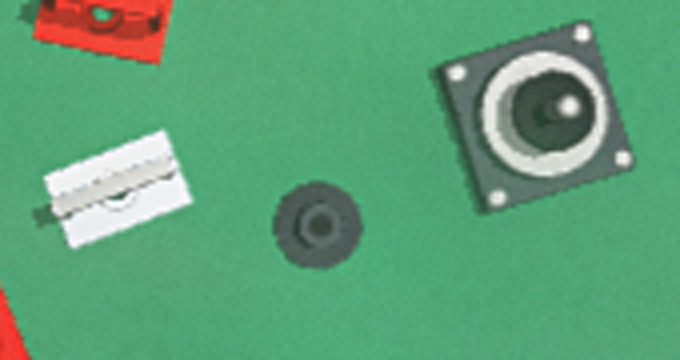

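View pics/scene0c.png

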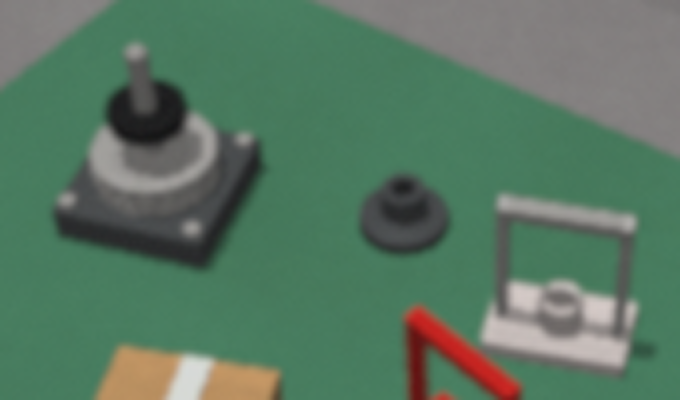

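Run:
```python
from h import *
T=lambda x,y:(225+x/4,165+y/4); S=lambda x,y:(140+x/4,125+y/4)
print('rod',at('top',T(569,106),.15),at('scene',S(136,49),.15),tri([('top',T(569,106),None),('scene',S(136,49),None)]))
a,b=at('top',T(54,210),.121),at('top',T(174,161),.121); print(a,b,(a+b)/2,np.linalg.norm(a-b),np.degrees(np.arctan2(*(b-a)[[1,0]])))
a,b=at('scene',S(500,203),.121),at('scene',S(633,222),.121); print(a,b,(a+b)/2,np.linalg.norm(a-b),np.degrees(np.arctan2(*(b-a)[[1,0]])))
# plate corners
for p in [(42,175),(165,130),(192,202),(75,248)]: print(at('top',T(*p),.014))
# base corners
print([at('top',T(*p),.03) for p in [(437,72),(588,20),(634,165),(484,213)]])
```

```text
rod [ 0.55893756 -0.16401673  0.15      ] [ 0.56220222 -0.16130759  0.15      ] [ 0.55913212 -0.16470787  0.1463335 ]
[0.49006007 0.20195469 0.121     ] [0.52440359 0.11496327 0.121     ] [0.50723183 0.15845898 0.121     ] 0.09352532198665055 -68.45628658261339
[0.52509165 0.11945611 0.121     ] [0.49164804 0.20189362 0.121     ] [0.50836985 0.16067486 0.121     ] 0.0889630148681741 112.08162664351326
[0.51826511 0.21862709 0.014     ]
[0.55215455 0.1225372  0.014     ]
[0.49597501 0.10223375 0.014     ]
[0.46134995 0.19342018 0.014     ]
[array([ 0.59346877, -0.08724117,  0.03      ]), array([ 0.63207046, -0.20373064,  0.03      ]), array([ 0.52024376, -0.2359513 ,  0.03      ]), array([ 0.4848735 , -0.12088942,  0.03      ])]
```

apply_moves(
  commands=[
    {"dx": 30,"dy": -48,"spin": -10,"hand": 0},
    {"dx": 30,"dy": -48,"spin": -10,"hand": 0},
    {"dx": 30,"dy": -48,"spin": -10,"hand": 0},
    {"dx": 30,"dy": -48,"spin": -10,"hand": 0},
    {"dx": 30,"dy": -48,"spin": -10,"hand": 0},
  ],
  grip_force=60,
)

```text
invalid input at $.commands[0]: expected keys dx, dy, dz, spin, hand
```

apply_moves(
  commands=[
    {"dx": 31,"dy": -49,"spin": -2,"hand": 0.3},
    {"dx": 31,"dy": -49,"hand": 0.3},
    {"dx": 31,"dy": -49,"hand": 0.3},
    {"dx": 31,"dy": -49,"hand": 0.3},
    {"dx": 31,"dy": -49,"hand": 0.3},
  ],
)

```text
invalid input at $.commands[0]: expected keys dx, dy, dz, spin, hand
```

Run:
```python
from h import *
s=status.get_state(); print(s['t'],s['eef_pos'],s['ee_rot'],s['q'],s['width'],np.degrees(np.arctan2(*Ro.from_euler('xyz',s['ee_rot']).as_matrix()[[1,0],1])))
np.save('s1.npy',s,allow_pickle=True)
cv2.imwrite('pics/w1.png',viewer.grab_frame('wrist')[:,:,::-1])
print(proj('wrist',(0.507,.159,.124),s))
```

```text
0.15 [0.19992935 0.6445688  0.40396616] [ 1.67702544  1.56959244 -1.76541174] [ 1.55814116e+00  3.59194828e-01  1.12841250e-02 -2.31637121e-04
 -1.22406964e+00 -2.88110520e-01] 0.08773814941227936 -107.23712608595984
(np.float64(510.32027319822714), np.float64(-97.27789276730405))
```

View pics/w1.png

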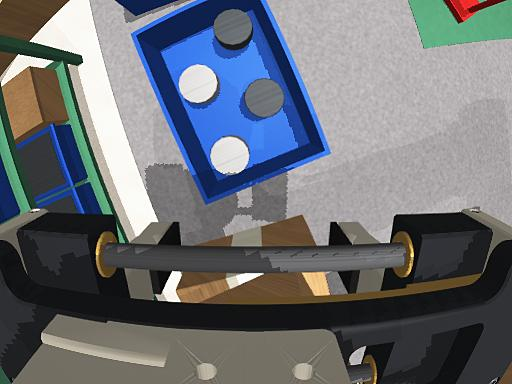

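The moves were refused because rows need every key, so this picture still shows the blue bin from the start pose. I'll resend with all keys.

apply_moves(
  commands=[
    {"dx": 30,"dy": -48,"dz": 0,"spin": -10,"hand": 0},
    {"dx": 30,"dy": -48,"dz": 0,"spin": -10,"hand": 0},
    {"dx": 30,"dy": -48,"dz": 0,"spin": -10,"hand": 0},
    {"dx": 30,"dy": -48,"dz": 0,"spin": -10,"hand": 0},
    {"dx": 30,"dy": -48,"dz": 0,"spin": -10,"hand": 0},
  ],
  grip_force=60,
)

```text
t: 0.82
eef_pos: [0.3506, 0.4029, 0.4047]
ee_rot: [-0.7, 1.571, 1.263]
force: [0.6, 1.3, -0.4]
width: 0.0873
```

apply_moves(
  commands=[
    {"dx": 31,"dy": -49,"dz": 0,"spin": -2,"hand": 0.3},
    {"dx": 31,"dy": -49,"dz": 0,"spin": 0,"hand": 0.3},
    {"dx": 31,"dy": -49,"dz": 0,"spin": 0,"hand": 0.3},
    {"dx": 31,"dy": -49,"dz": 0,"spin": 0,"hand": 0.3},
    {"dx": 31,"dy": -49,"dz": 0,"spin": 0,"hand": 0.3},
  ],
)

```text
t: 1.45
eef_pos: [0.5056, 0.1579, 0.4049]
ee_rot: [-1.226, 1.57, 0.707]
force: [1.1, 1.1, -0.5]
width: 0.0617
```

Run:
```python
from h import *
s=status.get_state(); print(s['t'],s['eef_pos'],s['ee_rot'],s['q'],s['width'],np.degrees(np.arctan2(*Ro.from_euler('xyz',s['ee_rot']).as_matrix()[[1,0],1])))
np.save('s1.npy',s,allow_pickle=True)
cv2.imwrite('pics/w1.png',viewer.grab_frame('wrist')[:,:,::-1])
print(proj('wrist',(0.507,.159,.124),s))
```

```text
1.45 [0.50563042 0.15792926 0.40487955] [-1.22647572  1.5702513   0.70708727] [ 6.73228740e-01  1.18951633e-01 -3.06457706e-01 -2.02607045e-05
 -1.14484227e+00 -3.10453704e-01] 0.06166770168050207 -159.21500356065812
(np.float64(252.9220970868667), np.float64(193.17345655822263))
```

View pics/w1.png

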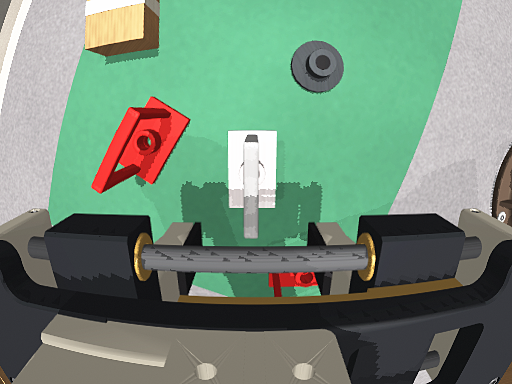

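Run:
```python
from h import *
crop('pics/w1.png',(215,120,295,245),'pics/w1c.png',4.8)
```

```text
(no output)
```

View pics/w1c.png

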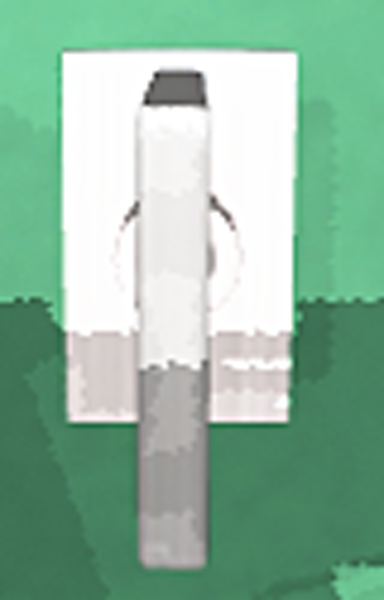

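Run:
```python
from h import *
s=np.load('s1.npy',allow_pickle=True).item()
W=lambda x,y:(215+x/4.8-.4,120+y/4.8-.4)
P=lambda x,y,z:at('wrist',W(x,y),z,s)
b=[P(137,104,.124),P(210,104,.124),P(207,567,.124),P(138,567,.124)]
p=[P(62,52,.014),P(298,52,.014),P(290,422,.014),P(68,422,.014)]
for q in (b,p):
    q=np.array(q); print(q.mean(0)*1e3, 'w',np.linalg.norm(q[0]-q[1]),np.linalg.norm(q[2]-q[3]),'l',np.linalg.norm(q[0]-q[3]),
      'ang',np.degrees(np.arctan2(*((q[0]+q[1]-q[2]-q[3])[[1,0]]))))
R=Ro.from_euler('xyz',s['ee_rot']).as_matrix();print('toolz ang',np.degrees(np.arctan2(R[1,2],R[0,2])),s['eef_pos']*1e3)
print(proj('wrist',(*s['eef_pos'][:2],.124),s))
```

```text
[509.50189633 158.32497847 124.        ] w 0.013302932218041642 0.013698568791227661 l 0.09105090248910334 ang -69.4624361680994
[508.88946518 158.95940901  14.        ] w 0.061002251006578925 0.06063589615895139 l 0.10017291645037635 ang -69.40846199402739
toolz ang 110.78500184735067 [505.63041579 157.92925756 404.87955327]
(np.float64(254.75389847570764), np.float64(192.62687590370686))
```

apply_moves(
  commands=[
    {"dx": 10,"dy": -60,"dz": 6,"spin": 0,"hand": 0.3},
    {"dx": 10,"dy": -60,"dz": 5,"spin": 0,"hand": 0.3},
    {"dx": 10,"dy": -60,"dz": 5,"spin": 0,"hand": 0.3},
    {"dx": 10,"dy": -60,"dz": 5,"spin": 0,"hand": 0.3},
    {"dx": 5,"dy": -40,"dz": 5,"spin": 0,"hand": 0.3},
  ],
)

```text
t: 2.12
eef_pos: [0.55, -0.1227, 0.4307]
ee_rot: [1.655, 1.571, -2.697]
force: [-0.4, 0.8, 0.2]
width: 0.0614
```

apply_moves(
  commands=[
    {"dx": 5,"dy": -42,"dz": 0,"spin": 0,"hand": 0.3},
    {"dx": 0,"dy": 0,"dz": 0,"spin": 0,"hand": 0.3},
    {"dx": 0,"dy": 0,"dz": 0,"spin": 0,"hand": 0.3},
    {"dx": 0,"dy": 0,"dz": 0,"spin": 0,"hand": 0.3},
    {"dx": 0,"dy": 0,"dz": 0,"spin": 0,"hand": 0.3},
  ],
)

```text
t: 2.75
eef_pos: [0.555, -0.1615, 0.4308]
ee_rot: [-1.668, 1.571, 0.267]
force: [0.6, 0.4, 0.1]
width: 0.0611
```

Run:
```python
from h import *
s=status.get_state(); print(s['t'],s['eef_pos'],s['ee_rot'],s['q'],s['width'],np.degrees(np.arctan2(*Ro.from_euler('xyz',s['ee_rot']).as_matrix()[[1,0],1])))
np.save('s2.npy',s,allow_pickle=True)
cv2.imwrite('pics/w2.png',viewer.grab_frame('wrist')[:,:,::-1])
u=proj('wrist',(0.559,-.164,.15),s);print(u)
crop('pics/w2.png',(200,130,310,240),'pics/w2c.png',5)
```

```text
2.75 [ 0.55501387 -0.16148009  0.43081792] [-1.66792744  1.5705351   0.26659978] [ 5.50783982e-02  1.83773914e-01 -1.67449868e-01 -5.84141659e-05
 -1.21931715e+00  3.08672594e-01] 0.06111532389874903 -159.15975506548995
(np.float64(251.54489496803), np.float64(188.67197112299422))
```

View pics/w2.png

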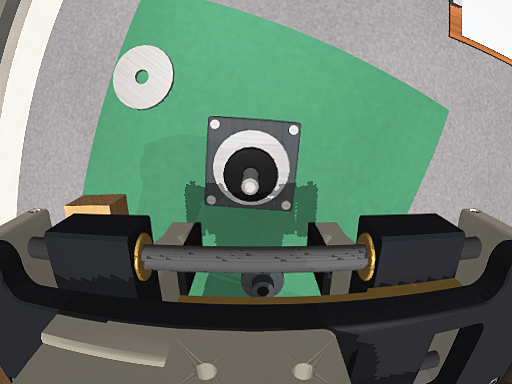

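View pics/w2c.png

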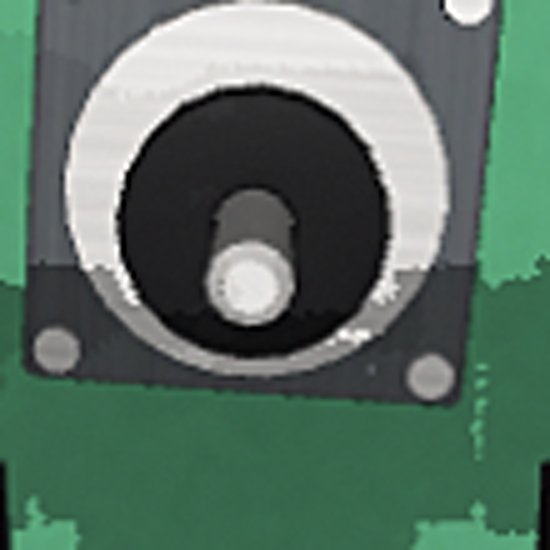

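Run:
```python
from h import *
s=np.load('s2.npy',allow_pickle=True).item()
P=lambda x,y,z:at('wrist',(200+x/5-.4,130+y/5-.4),z,s)
print(P(250,284,.147)*1e3,P(248,286,.15)*1e3, np.linalg.norm(P(206,284,.147)-P(295,284,.147)))
# ring: edges left/right 117..390, top 85 bottom 357
r=[P(117,221,.1),P(390,221,.1)]
w=np.linalg.norm(r[0]-r[1]); e,d=ray('wrist',(254,170),s); print('ring w at .1',w, 'z for 60mm',)
H=e[2]-.1; print(e[2]-H*.06/w)
print(P(253,221,.11)*1e3, P(258,188,.06)*1e3)
```

```text
[ 561.16874131 -164.64130381  147.        ] [ 561.59278638 -164.87493899  150.        ] 0.016234987278052376
ring w at .1 0.05824480106619851 z for 60mm
0.0906538889614602
[ 562.6209915  -168.61080159  110.        ] [ 561.40933177 -166.86154575   60.        ]
```

apply_moves(
  commands=[
    {"dx": -8,"dy": 55,"dz": 0,"spin": -0.2,"hand": 0.3},
    {"dx": -8,"dy": 55,"dz": 0,"spin": 0,"hand": 0.3},
    {"dx": -8,"dy": 55,"dz": -10,"spin": 0,"hand": 0.3},
    {"dx": -8,"dy": 55,"dz": -10,"spin": 0,"hand": 0.3},
    {"dx": -8,"dy": 50,"dz": -25,"spin": 0,"hand": 0.3},
  ],
)

```text
t: 3.42
eef_pos: [0.5146, 0.11, 0.3866]
ee_rot: [-1.47, 1.567, 0.461]
force: [1.3, 0.6, 0.1]
width: 0.0614
```

apply_moves(
  commands=[
    {"dx": -6,"dy": 40,"dz": -25,"spin": 0,"hand": 0.3},
    {"dx": 0,"dy": 10,"dz": -25,"spin": 0,"hand": 0.3},
    {"dx": 0,"dy": 0,"dz": -20,"spin": 0,"hand": 0.3},
    {"dx": 0,"dy": 0,"dz": 0,"spin": 0,"hand": 0.3},
    {"dx": 0,"dy": 0,"dz": 0,"spin": 0,"hand": 0.3},
  ],
)

```text
t: 4.05
eef_pos: [0.5093, 0.1579, 0.3166]
ee_rot: [-1.583, 1.57, 0.348]
force: [-0.2, -0.1, 0.4]
width: 0.0613
```

Run:
```python
from h import *
s=status.get_state(); print(s['t'],s['eef_pos'],s['ee_rot'],s['force'],s['moment'],np.degrees(np.arctan2(*Ro.from_euler('xyz',s['ee_rot']).as_matrix()[[1,0],1])))
cv2.imwrite('pics/w3.png',viewer.grab_frame('wrist')[:,:,::-1])
```

```text
4.05 [0.50927369 0.15791863 0.31659192] [-1.58260852  1.56969572  0.34758006] [-0.1863748  -0.082366    0.42638845] [ 0.06103485 -0.05247693  0.00718775] -159.40834039286213
```

View pics/w3.png

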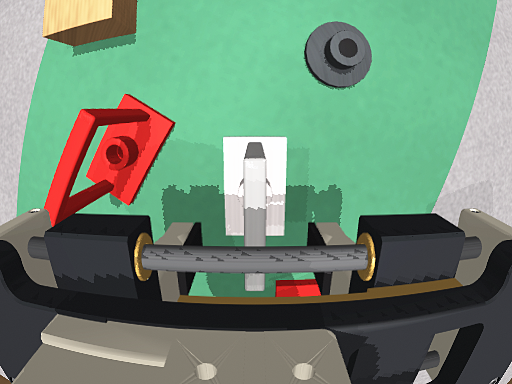

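Bar sits at column 255, midway between the fingers (195–315). Descend and grip.

apply_moves(
  commands=[
    {"dx": 0,"dy": 0.5,"dz": -20,"spin": 0,"hand": 0.3},
    {"dx": 0,"dy": 0,"dz": -19.5,"spin": 0,"hand": 0.3},
    {"dx": 0,"dy": 0,"dz": 0,"spin": 0,"hand": 1},
    {"dx": 0,"dy": 0,"dz": 0,"spin": 0,"hand": 1},
    {"dx": 0,"dy": 0,"dz": 0,"spin": 0,"hand": 1},
  ],
  grip_force=60,
)

```text
t: 4.72
eef_pos: [0.5094, 0.1583, 0.2773]
ee_rot: [-1.354, 1.569, 0.576]
force: [0.0, 0.3, 0.7]
width: 0.0369
```

apply_moves(
  commands=[
    {"dx": 0,"dy": 0,"dz": 0,"spin": 0,"hand": 1},
    {"dx": 0,"dy": 0,"dz": 0,"spin": 0,"hand": 1},
    {"dx": 0,"dy": 0,"dz": 0,"spin": 0,"hand": 1},
    {"dx": 0,"dy": 0,"dz": 0,"spin": 0,"hand": 1},
    {"dx": 0,"dy": 0,"dz": 0,"spin": 0,"hand": 1},
  ],
)

```text
t: 5.35
eef_pos: [0.5092, 0.1583, 0.2764]
ee_rot: [-1.561, 1.57, 0.369]
force: [-0.3, -0.2, 2.1]
width: 0.0135
```

apply_moves(
  commands=[
    {"dx": 0,"dy": 0,"dz": 5,"spin": 0,"hand": 1},
    {"dx": 0,"dy": 0,"dz": 20,"spin": 0,"hand": 1},
    {"dx": 0,"dy": 0,"dz": 35,"spin": 0,"hand": 1},
    {"dx": 0,"dy": 0,"dz": 40,"spin": 0,"hand": 1},
    {"dx": 0,"dy": 0,"dz": 40,"spin": 0,"hand": 1},
  ],
)

```text
t: 5.98
eef_pos: [0.5084, 0.1579, 0.4169]
ee_rot: [1.528, 1.569, -2.825]
force: [0.3, -0.0, -3.9]
width: 0.0136
```

apply_moves(
  commands=[
    {"dx": 0,"dy": 0,"dz": 25,"spin": 0,"hand": 1},
    {"dx": 0,"dy": 0,"dz": 10,"spin": 0,"hand": 1},
    {"dx": 0,"dy": 0,"dz": 5,"spin": 0,"hand": 1},
    {"dx": 0,"dy": 0,"dz": 0,"spin": 0,"hand": 1},
    {"dx": 0,"dy": 0,"dz": 0,"spin": 0,"hand": 1},
  ],
)

```text
t: 6.6
eef_pos: [0.5089, 0.1581, 0.455]
ee_rot: [1.731, 1.569, -2.623]
force: [0.2, 0.4, -3.0]
width: 0.013
```

Run:
```python
from h import *
s=status.get_state(); print(s['t'],s['eef_pos'],s['ee_rot'],s['force'],s['moment'],s['width'])
np.save('s4.npy',s,allow_pickle=True)
cv2.imwrite('pics/w4.png',viewer.grab_frame('wrist')[:,:,::-1])
cv2.imwrite('pics/sc4.png',viewer.grab_frame('scene')[:,:,::-1])
crop('pics/sc4.png',(200,60,340,180),'pics/sc4c.png',5)
```

```text
6.6 [0.50887024 0.15813082 0.45501271] [ 1.73078645  1.56882579 -2.62276365] [ 0.23169389  0.35150829 -2.99857529] [ 0.02569427 -0.00658296  0.01012211] 0.012956312018975888
```

View pics/w4.png

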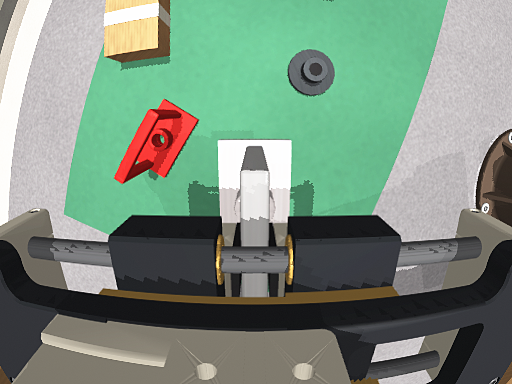

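View pics/sc4c.png

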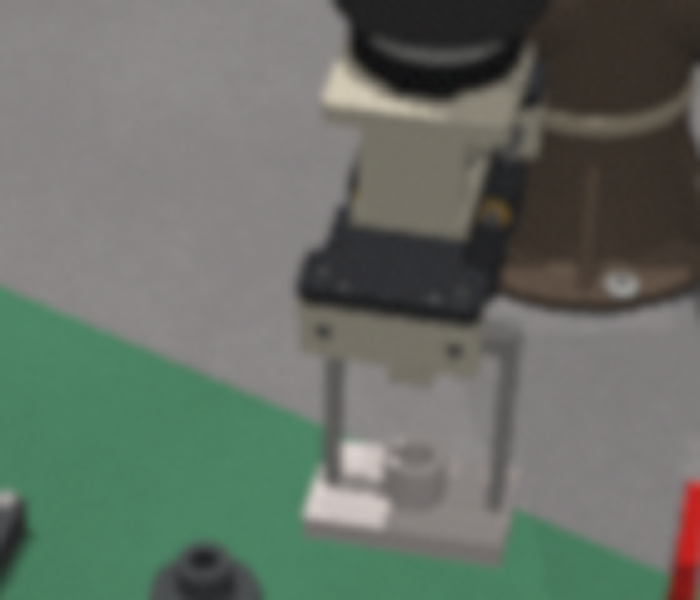

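Run:
```python
from h import *
s=np.load('s4.npy',allow_pickle=True).item()
crop('pics/w4.png',(205,130,305,220),'pics/w4c.png',7)
x=s['eef_pos']; R=Ro.from_euler('xyz',s['ee_rot']).as_matrix()
for dy in (-30,30):
  for dz in (50,-50):
    p=x+R@np.array([.277-.014,dy/1e3,dz/1e3]); print(dy,dz,[(u) for u in proj('wrist',p,s)])
for dy in (-7,7):
  for dz in (45.5,):
    p=x+R@np.array([.153,dy/1e3,dz/1e3]); print('bar',dy,dz,[(u) for u in proj('wrist',p,s)])
d=np.array([0,0]);print(R[:,0])
```

```text
-30 50 [np.float64(221.4837760850574), np.float64(250.98134687879312)]
-30 -50 [np.float64(217.98783472202663), np.float64(139.2825580324859)]
30 50 [np.float64(287.60131259132237), np.float64(251.0263316330058)]
30 -50 [np.float64(291.3740614338233), np.float64(139.35877974550453)]
bar -7 45.5 [np.float64(242.457232631213), np.float64(327.8597529294108)]
bar 7 45.5 [np.float64(266.97155124959323), np.float64(327.8653642593376)]
[-1.71121521e-03 -9.77117565e-04 -9.99998058e-01]
```

View pics/w4c.png

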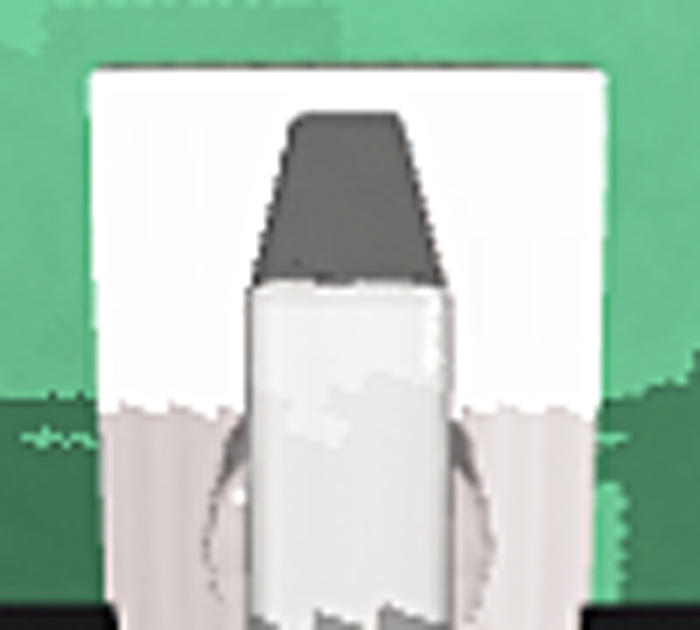

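apply_moves(
  commands=[
    {"dx": 3,"dy": -20,"dz": 0,"spin": 0,"hand": 1},
    {"dx": 6,"dy": -40,"dz": 0,"spin": 0,"hand": 1},
    {"dx": 8,"dy": -45,"dz": 0,"spin": 0,"hand": 1},
    {"dx": 8,"dy": -45,"dz": 0,"spin": 0,"hand": 1},
    {"dx": 8,"dy": -45,"dz": 0,"spin": 0,"hand": 1},
  ],
)

```text
t: 7.32
eef_pos: [0.5419, -0.0389, 0.4561]
ee_rot: [1.943, 1.571, -2.411]
force: [0.6, -0.0, -3.4]
width: 0.0135
```

apply_moves(
  commands=[
    {"dx": 7,"dy": -45,"dz": 0,"spin": 0,"hand": 1},
    {"dx": 6,"dy": -40,"dz": 0,"spin": 0,"hand": 1},
    {"dx": 4,"dy": -28,"dz": 0,"spin": 0,"hand": 1},
    {"dx": 2,"dy": -10,"dz": 0,"spin": 0,"hand": 1},
    {"dx": 0,"dy": -5,"dz": 0,"spin": 0,"hand": 1},
  ],
)

```text
t: 7.95
eef_pos: [0.5609, -0.1655, 0.4558]
ee_rot: [0.987, 1.57, 2.916]
force: [-0.5, 0.0, -3.6]
width: 0.0132
```

apply_moves(
  commands=[
    {"dx": 0,"dy": 0,"dz": 0,"spin": 0,"hand": 1},
    {"dx": 0,"dy": 0,"dz": 0,"spin": 0,"hand": 1},
    {"dx": 0,"dy": 0,"dz": 0,"spin": 0,"hand": 1},
    {"dx": 0,"dy": 0,"dz": 0,"spin": 0,"hand": 1},
    {"dx": 0,"dy": 0,"dz": 0,"spin": 0,"hand": 1},
  ],
)

```text
t: 8.57
eef_pos: [0.561, -0.1646, 0.4562]
ee_rot: [-1.981, 1.571, -0.051]
force: [0.3, 0.5, -3.4]
width: 0.0134
```

Run:
```python
from h import *
a=[]
for i in range(6):
    s=status.get_state(); a.append(np.r_[s['eef_pos']*1e3,s['force'],s['moment']]); 
    im=viewer.grab_frame(['wrist','scene','top'][i%3])
    if i<3: cv2.imwrite('pics/%s5.png'%'wst'[i],im[:,:,::-1]); 
    if i==0: np.save('s5.npy',s,allow_pickle=True)
a=np.array(a);print(s['t'],a.mean(0).round(3),a.std(0).round(3))
R=Ro.from_euler('xyz',s['ee_rot']).as_matrix();print(R[:,0],np.degrees(np.arctan2(R[1,1],R[0,1])))
crop('pics/s5.png',(110,40,250,180),'pics/s5c.png',4.2)
crop('pics/t5.png',(320,130,430,230),'pics/t5c.png',5)
```

```text
8.825 [ 5.61004e+02 -1.64748e+02  4.56171e+02 -5.07000e-01  8.50000e-02
 -3.22600e+00  5.10000e-02 -1.20000e-02  1.70000e-02] [0.01  0.078 0.03  0.58  0.437 0.571 0.017 0.026 0.025]
[-1.70859117e-05 -1.91290813e-05 -1.00000000e+00] -159.43556120291737
```

View pics/w5.png

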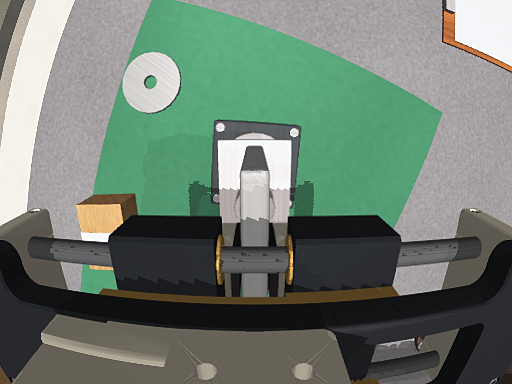

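View pics/s5c.png

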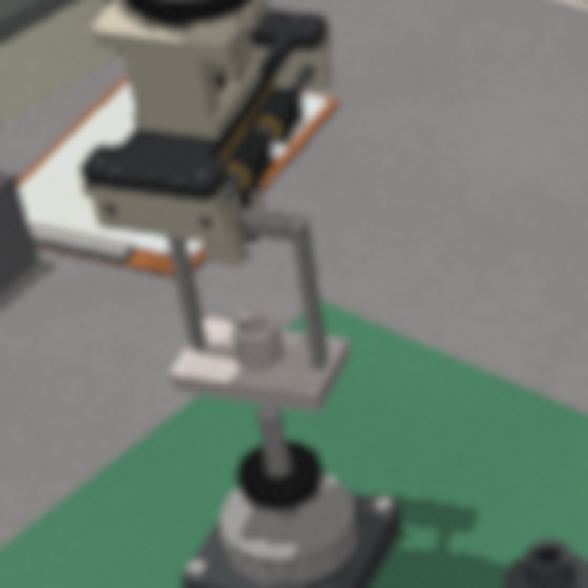

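apply_moves(
  commands=[
    {"dx": 0.3,"dy": -0.2,"dz": -5,"spin": 0,"hand": 1},
    {"dx": 0,"dy": 0,"dz": -7,"spin": 0,"hand": 1},
    {"dx": 0,"dy": 0,"dz": -7,"spin": 0,"hand": 1},
    {"dx": 0,"dy": 0,"dz": -5,"spin": 0,"hand": 1},
    {"dx": 0,"dy": 0,"dz": -1,"spin": 0,"hand": 1},
  ],
)

```text
t: 9.5
eef_pos: [0.5613, -0.165, 0.4306]
ee_rot: [1.213, 1.57, -3.14]
force: [0.6, 0.4, -2.9]
width: 0.0136
```

apply_moves(
  commands=[
    {"dx": 0,"dy": 0,"dz": -1,"spin": 0,"hand": 1},
    {"dx": 0,"dy": 0,"dz": -1,"spin": 0,"hand": 1},
    {"dx": 0,"dy": 0,"dz": -1,"spin": 0,"hand": 1},
    {"dx": 0,"dy": 0,"dz": -1,"spin": 0,"hand": 1},
    {"dx": 0,"dy": 0,"dz": -1,"spin": 0,"hand": 1},
  ],
)

```text
t: 10.12
eef_pos: [0.5613, -0.165, 0.4261]
ee_rot: [-2.698, 1.571, -0.769]
force: [0.7, -0.4, -3.0]
width: 0.0136
```

apply_moves(
  commands=[
    {"dx": 0,"dy": 0,"dz": -1,"spin": 0,"hand": 1},
    {"dx": 0,"dy": 0,"dz": -1,"spin": 0,"hand": 1},
    {"dx": 0,"dy": 0,"dz": -1,"spin": 0,"hand": 1},
    {"dx": 0,"dy": 0,"dz": -1,"spin": 0,"hand": 1},
    {"dx": 0,"dy": 0,"dz": -1,"spin": 0,"hand": 1},
  ],
)

```text
t: 10.75
eef_pos: [0.5613, -0.165, 0.4211]
ee_rot: [-0.057, 1.571, 1.873]
force: [0.2, -0.8, -3.3]
width: 0.0136
```

Run:
```python
from h import *
s=status.get_state();print(s['t'],s['eef_pos']*1e3,s['force'],s['moment'])
cv2.imwrite('pics/s6.png',viewer.grab_frame('scene')[:,:,::-1])
crop('pics/s6.png',(110,40,250,180),'pics/s6c.png',4.2)
```

```text
10.75 [ 561.30657523 -165.03995741  421.08529735] [ 0.24684327 -0.78971232 -3.25942795] [ 0.0407536  -0.05896706 -0.0053323 ]
```

View pics/s6c.png

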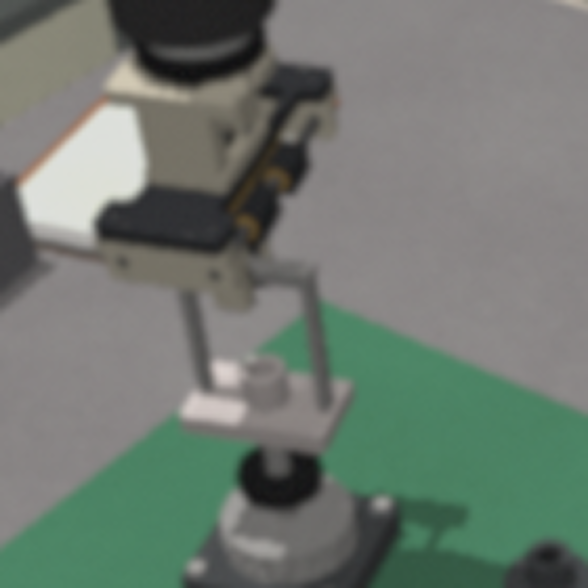

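apply_moves(
  commands=[
    {"dx": 0,"dy": 0,"dz": -2,"spin": 0,"hand": 1},
    {"dx": 0,"dy": 0,"dz": -2,"spin": 0,"hand": 1},
    {"dx": 0,"dy": 0,"dz": -2,"spin": 0,"hand": 1},
    {"dx": 0,"dy": 0,"dz": -2,"spin": 0,"hand": 1},
    {"dx": 0,"dy": 0,"dz": -1,"spin": 0,"hand": 1},
  ],
)

```text
t: 11.42
eef_pos: [0.5613, -0.165, 0.412]
ee_rot: [1.131, 1.571, 3.061]
force: [0.6, 0.1, -3.2]
width: 0.0135
```

apply_moves(
  commands=[
    {"dx": 0,"dy": 0,"dz": -1,"spin": 0,"hand": 1},
    {"dx": 0,"dy": 0,"dz": -1,"spin": 0,"hand": 1},
    {"dx": 0,"dy": 0,"dz": -1,"spin": 0,"hand": 1},
    {"dx": 0,"dy": 0,"dz": -1,"spin": 0,"hand": 1},
    {"dx": 0,"dy": 0,"dz": -1,"spin": 0,"hand": 1},
  ],
)

```text
t: 12.05
eef_pos: [0.5613, -0.1651, 0.4071]
ee_rot: [-2.42, 1.571, -0.49]
force: [0.4, 0.2, -2.2]
width: 0.0134
```

Run:
```python
from h import *
s=status.get_state();print(s['t'],s['eef_pos']*1e3,s['force'],s['moment'])
cv2.imwrite('pics/s7.png',viewer.grab_frame('scene')[:,:,::-1])
crop('pics/s7.png',(140,90,220,170),'pics/s7c.png',7)
```

```text
12.05 [ 561.30513179 -165.05273079  407.13338804] [ 0.41301106  0.20177017 -2.22244748] [ 0.05909787 -0.06310819 -0.00516035]
```

View pics/s7c.png

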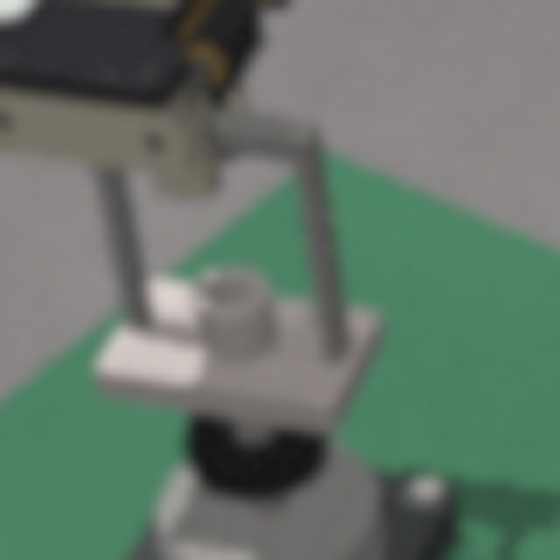

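apply_moves(
  commands=[
    {"dx": 0,"dy": 0,"dz": -1,"spin": 0,"hand": 1},
    {"dx": 0,"dy": 0,"dz": -1,"spin": 0,"hand": 1},
    {"dx": 0,"dy": 0,"dz": -1,"spin": 0,"hand": 1},
    {"dx": 0,"dy": 0,"dz": -1,"spin": 0,"hand": 1},
    {"dx": 0,"dy": 0,"dz": -1,"spin": 0,"hand": 1},
  ],
)

```text
t: 12.72
eef_pos: [0.5613, -0.165, 0.4021]
ee_rot: [-3.07, 1.571, -1.14]
force: [0.1, 0.9, -2.4]
width: 0.0134
```

apply_moves(
  commands=[
    {"dx": 0,"dy": 0,"dz": -1,"spin": 0,"hand": 1},
    {"dx": 0,"dy": 0,"dz": -1,"spin": 0,"hand": 1},
    {"dx": 0,"dy": 0,"dz": -1,"spin": 0,"hand": 1},
    {"dx": 0,"dy": 0,"dz": -1,"spin": 0,"hand": 1},
    {"dx": 0,"dy": 0,"dz": -1,"spin": 0,"hand": 1},
  ],
)

```text
t: 13.35
eef_pos: [0.5613, -0.165, 0.3971]
ee_rot: [-1.23, 1.571, 0.7]
force: [0.3, -0.4, -3.7]
width: 0.0132
```

apply_moves(
  commands=[
    {"dx": 0,"dy": 0,"dz": -1,"spin": 0,"hand": 1},
    {"dx": 0,"dy": 0,"dz": -1,"spin": 0,"hand": 1},
    {"dx": 0,"dy": 0,"dz": -1,"spin": 0,"hand": 1},
    {"dx": 0,"dy": 0,"dz": -1,"spin": 0,"hand": 1},
    {"dx": 0,"dy": 0,"dz": -1,"spin": 0,"hand": 1},
  ],
)

```text
t: 13.98
eef_pos: [0.5613, -0.165, 0.3921]
ee_rot: [-1.319, 1.571, 0.611]
force: [-0.4, -0.4, -3.1]
width: 0.0132
```

apply_moves(
  commands=[
    {"dx": 0,"dy": 0,"dz": -1,"spin": 0,"hand": 1},
    {"dx": 0,"dy": 0,"dz": -1,"spin": 0,"hand": 1},
    {"dx": 0,"dy": 0,"dz": -1,"spin": 0,"hand": 1},
    {"dx": 0,"dy": 0,"dz": -1,"spin": 0,"hand": 1},
    {"dx": 0,"dy": 0,"dz": -1,"spin": 0,"hand": 1},
  ],
)

```text
t: 14.6
eef_pos: [0.5613, -0.165, 0.3871]
ee_rot: [2.992, 1.571, -1.361]
force: [-1.1, -0.5, -3.3]
width: 0.0135
```

apply_moves(
  commands=[
    {"dx": 0,"dy": 0,"dz": -1,"spin": 0,"hand": 1},
    {"dx": 0,"dy": 0,"dz": -1,"spin": 0,"hand": 1},
    {"dx": 0,"dy": 0,"dz": -1,"spin": 0,"hand": 1},
    {"dx": 0,"dy": 0,"dz": -1,"spin": 0,"hand": 1},
    {"dx": 0,"dy": 0,"dz": -1,"spin": 0,"hand": 1},
  ],
)

```text
t: 15.22
eef_pos: [0.5613, -0.165, 0.3821]
ee_rot: [-2.207, 1.571, -0.277]
force: [0.6, 0.9, -3.0]
width: 0.0133
```

apply_moves(
  commands=[
    {"dx": 0,"dy": 0,"dz": -1,"spin": 0,"hand": 1},
    {"dx": 0,"dy": 0,"dz": -1,"spin": 0,"hand": 1},
    {"dx": 0,"dy": 0,"dz": -1,"spin": 0,"hand": 1},
    {"dx": 0,"dy": 0,"dz": -1,"spin": 0,"hand": 1},
    {"dx": 0,"dy": 0,"dz": -1,"spin": 0,"hand": 1},
  ],
)

```text
t: 15.85
eef_pos: [0.5613, -0.165, 0.3771]
ee_rot: [-1.981, 1.571, -0.052]
force: [1.0, -0.6, -3.2]
width: 0.0133
```

apply_moves(
  commands=[
    {"dx": 0,"dy": 0,"dz": -1,"spin": 0,"hand": 1},
    {"dx": 0,"dy": 0,"dz": -1,"spin": 0,"hand": 1},
    {"dx": 0,"dy": 0,"dz": -1,"spin": 0,"hand": 1},
    {"dx": 0,"dy": 0,"dz": -1,"spin": 0,"hand": 1},
    {"dx": 0,"dy": 0,"dz": -1,"spin": 0,"hand": 1},
  ],
)

```text
t: 16.48
eef_pos: [0.5617, -0.1652, 0.3739]
ee_rot: [-2.31, 1.568, -0.38]
force: [-1.5, -0.2, 8.8]
width: 0.0128
```

apply_moves(
  commands=[
    {"dx": 0,"dy": 0,"dz": -1,"spin": 0,"hand": 1},
    {"dx": 0,"dy": 0,"dz": -1,"spin": 0,"hand": 1},
    {"dx": 0,"dy": 0,"dz": -1,"spin": 0,"hand": 1},
    {"dx": 0,"dy": 0,"dz": -1,"spin": 0,"hand": 1},
    {"dx": 0,"dy": 0,"dz": -1,"spin": 0,"hand": 1},
  ],
)

```text
t: 17.1
eef_pos: [0.5617, -0.1652, 0.3691]
ee_rot: [-2.274, 1.568, -0.344]
force: [-1.6, -0.0, 7.8]
width: 0.0133
```

apply_moves(
  commands=[
    {"dx": 0,"dy": 0,"dz": -1,"spin": 0,"hand": 1},
    {"dx": 0,"dy": 0,"dz": -1,"spin": 0,"hand": 1},
    {"dx": 0,"dy": 0,"dz": -1,"spin": 0,"hand": 1},
    {"dx": 0,"dy": 0,"dz": -1,"spin": 0,"hand": 1},
    {"dx": 0,"dy": 0,"dz": -1,"spin": 0,"hand": 1},
  ],
)

```text
t: 17.73
eef_pos: [0.5617, -0.1652, 0.3641]
ee_rot: [-2.265, 1.568, -0.334]
force: [-2.0, 0.2, 7.1]
width: 0.0132
```

apply_moves(
  commands=[
    {"dx": 0,"dy": 0,"dz": -1,"spin": 0,"hand": 1},
    {"dx": 0,"dy": 0,"dz": -1,"spin": 0,"hand": 1},
    {"dx": 0,"dy": 0,"dz": -1,"spin": 0,"hand": 1},
    {"dx": 0,"dy": 0,"dz": -1,"spin": 0,"hand": 1},
    {"dx": 0,"dy": 0,"dz": -1,"spin": 0,"hand": 1},
  ],
)

```text
t: 18.35
eef_pos: [0.5618, -0.1652, 0.3591]
ee_rot: [-2.26, 1.568, -0.33]
force: [-2.5, 0.6, 9.2]
width: 0.0134
```

apply_moves(
  commands=[
    {"dx": 0,"dy": 0,"dz": -1,"spin": 0,"hand": 1},
    {"dx": 0,"dy": 0,"dz": -1,"spin": 0,"hand": 1},
    {"dx": 0,"dy": 0,"dz": -1,"spin": 0,"hand": 1},
    {"dx": 0,"dy": 0,"dz": -1,"spin": 0,"hand": 1},
    {"dx": 0,"dy": 0,"dz": -1,"spin": 0,"hand": 1},
  ],
)

```text
t: 18.98
eef_pos: [0.5617, -0.1652, 0.3541]
ee_rot: [-2.269, 1.568, -0.339]
force: [-2.4, 0.9, 8.8]
width: 0.0134
```

Run:
```python
from h import *
s=status.get_state();R=Ro.from_euler('xyz',s['ee_rot']).as_matrix();print(s['t'],s['eef_pos']*1e3,s['force'],s['moment'],R[:,0])
cv2.imwrite('pics/s8.png',viewer.grab_frame('scene')[:,:,::-1])
crop('pics/s8.png',(140,90,220,170),'pics/s8c.png',7)
```

```text
18.975 [ 561.74339972 -165.21050297  354.08615031] [-2.36872546  0.85450146  8.83561718] [ 0.30557094  0.79893985 -0.02145932] [ 2.72262915e-03 -9.60267216e-04 -9.99995833e-01]
```

View pics/s8c.png

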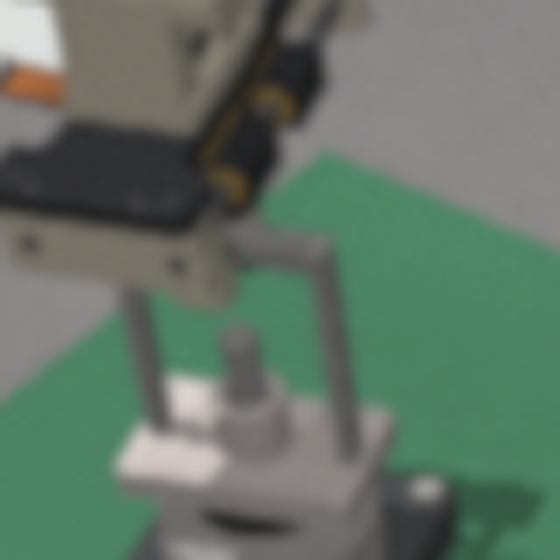

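apply_moves(
  commands=[
    {"dx": -0.1,"dy": 0,"dz": -1,"spin": 0,"hand": 1},
    {"dx": -0.1,"dy": 0,"dz": -0.6,"spin": 0,"hand": 1},
    {"dx": -0.1,"dy": 0,"dz": -0.6,"spin": 0,"hand": 1},
    {"dx": 0,"dy": 0,"dz": -0.6,"spin": 0,"hand": 1},
    {"dx": 0,"dy": 0,"dz": -0.6,"spin": 0,"hand": 1},
  ],
)

```text
t: 19.65
eef_pos: [0.5616, -0.1652, 0.3508]
ee_rot: [-2.23, 1.567, -0.299]
force: [-1.2, 1.0, 8.5]
width: 0.0133
```

apply_moves(
  commands=[
    {"dx": 0,"dy": 0,"dz": -0.4,"spin": 0,"hand": 1},
    {"dx": 0,"dy": 0,"dz": -0.4,"spin": 0,"hand": 1},
    {"dx": 0,"dy": 0,"dz": -0.4,"spin": 0,"hand": 1},
    {"dx": 0,"dy": 0,"dz": -0.4,"spin": 0,"hand": 1},
    {"dx": 0,"dy": 0,"dz": -0.4,"spin": 0,"hand": 1},
  ],
)

```text
t: 20.27
eef_pos: [0.5616, -0.1652, 0.3488]
ee_rot: [-2.249, 1.568, -0.319]
force: [-1.4, 0.8, 8.7]
width: 0.0136
```

apply_moves(
  commands=[
    {"dx": 0,"dy": 0,"dz": -0.4,"spin": 0,"hand": 1},
    {"dx": 0,"dy": 0,"dz": -0.4,"spin": 0,"hand": 1},
    {"dx": 0,"dy": 0,"dz": -0.4,"spin": 0,"hand": 1},
    {"dx": 0,"dy": 0,"dz": -0.4,"spin": 0,"hand": 1},
    {"dx": 0,"dy": 0,"dz": -0.4,"spin": 0,"hand": 1},
  ],
)

```text
t: 20.9
eef_pos: [0.5616, -0.1652, 0.3467]
ee_rot: [-2.229, 1.568, -0.299]
force: [-2.3, 1.1, 7.8]
width: 0.0135
```

apply_moves(
  commands=[
    {"dx": 0,"dy": 0,"dz": -0.4,"spin": 0,"hand": 1},
    {"dx": 0,"dy": 0,"dz": -0.4,"spin": 0,"hand": 1},
    {"dx": 0,"dy": 0,"dz": -0.4,"spin": 0,"hand": 1},
    {"dx": 0,"dy": 0,"dz": -0.4,"spin": 0,"hand": 1},
    {"dx": 0,"dy": 0,"dz": -0.4,"spin": 0,"hand": 1},
  ],
)

```text
t: 21.52
eef_pos: [0.5619, -0.1654, 0.3464]
ee_rot: [-2.277, 1.565, -0.346]
force: [-4.0, 1.2, 18.8]
width: 0.0136
```

The stop is felt: about 18.8 N plus about 3.2 N weight, so about 22 N. I'll ease slightly and hold.

apply_moves(
  commands=[
    {"dx": 0,"dy": 0,"dz": 0.3,"spin": 0,"hand": 1},
    {"dx": 0,"dy": 0,"dz": 0,"spin": 0,"hand": 1},
    {"dx": 0,"dy": 0,"dz": 0,"spin": 0,"hand": 1},
    {"dx": 0,"dy": 0,"dz": 0,"spin": 0,"hand": 1},
    {"dx": 0,"dy": 0,"dz": 0,"spin": 0,"hand": 1},
  ],
)

```text
t: 22.15
eef_pos: [0.5619, -0.1654, 0.3464]
ee_rot: [-2.252, 1.566, -0.322]
force: [-3.9, 1.1, 15.2]
width: 0.0135
```

Run:
```python
from h import *
for i in range(4):
    s=status.get_state();print(s['t'],s['eef_pos']*1e3,s['force'],s['moment'],np.abs(s['qd']).max()); viewer.grab_frame('scene')
```

```text
22.15 [ 561.93633823 -165.35625803  346.36311069] [-3.8545109   1.14432461 15.23562179] [ 0.46251989  1.13907229 -0.01120102] 0.0014438418708550879
22.2 [ 561.972396   -165.34647135  346.40690824] [-2.37018645  0.68453667 14.33653925] [0.48679155 1.18784819 0.00335832] 0.0018817935806722738
22.25 [ 561.94630404 -165.36613138  346.39475828] [-3.89963783  1.62022734 15.63894687] [0.50783239 1.17379026 0.02075153] 0.0015669918031890983
22.3 [ 561.93549912 -165.34576079  346.37699356] [-2.08667507  1.72835135 15.16127715] [0.44277167 1.23629492 0.01645891] 0.0011011376903007461
```

apply_moves(
  commands=[
    {"dx": 0,"dy": 0,"dz": -0.3,"spin": 0,"hand": 1},
    {"dx": 0,"dy": 0,"dz": 0,"spin": 0,"hand": 1},
    {"dx": 0,"dy": 0,"dz": 0,"spin": 0,"hand": 1},
    {"dx": 0,"dy": 0,"dz": 0,"spin": 0,"hand": 1},
    {"dx": 0,"dy": 0,"dz": 0,"spin": 0,"hand": 1},
  ],
)

```text
t: 22.98
eef_pos: [0.562, -0.1654, 0.3464]
ee_rot: [-2.258, 1.565, -0.327]
force: [-2.6, 1.5, 15.9]
width: 0.0133
```

apply_moves(
  commands=[
    {"dx": 0,"dy": 0,"dz": 0,"spin": 0,"hand": 1},
    {"dx": 0,"dy": 0,"dz": 0,"spin": 0,"hand": 1},
    {"dx": 0,"dy": 0,"dz": 0.6,"spin": 0,"hand": 1},
    {"dx": 0,"dy": 0,"dz": 0.6,"spin": 0,"hand": 1},
    {"dx": 0,"dy": 0,"dz": 0.6,"spin": 0,"hand": 1},
  ],
)

```text
t: 23.6
eef_pos: [0.5616, -0.1652, 0.3465]
ee_rot: [-2.186, 1.567, -0.256]
force: [-0.4, 0.2, 4.0]
width: 0.0133
```

apply_moves(
  commands=[
    {"dx": 0,"dy": 0,"dz": 0.5,"spin": 0,"hand": 1},
    {"dx": 0,"dy": 0,"dz": 0,"spin": 0,"hand": 0.8},
    {"dx": 0,"dy": 0,"dz": 0,"spin": 0,"hand": 0.6},
    {"dx": 0,"dy": 0,"dz": 0,"spin": 0,"hand": 0.4},
    {"dx": 0,"dy": 0,"dz": 0,"spin": 0,"hand": 0.3},
  ],
)

```text
t: 24.22
eef_pos: [0.5609, -0.165, 0.3448]
ee_rot: [1.132, 1.57, 3.062]
force: [-0.4, 0.2, -0.1]
width: 0.0421
```

apply_moves(
  commands=[
    {"dx": 0,"dy": 0,"dz": 0,"spin": 0,"hand": 0.3},
    {"dx": 0,"dy": 0,"dz": 0,"spin": 0,"hand": 0.3},
    {"dx": 0,"dy": 0,"dz": 0,"spin": 0,"hand": 0.3},
    {"dx": 0,"dy": 0,"dz": 0,"spin": 0,"hand": 0.3},
    {"dx": 0,"dy": 0,"dz": 0,"spin": 0,"hand": 0.3},
  ],
)

```text
t: 24.85
eef_pos: [0.561, -0.1651, 0.3451]
ee_rot: [-2.475, 1.571, -0.545]
force: [0.0, -0.3, 0.6]
width: 0.061
```

Run:
```python
from h import *
s=status.get_state();print(s['t'],s['eef_pos']*1e3,s['force'],s['width'])
cv2.imwrite('pics/w9.png',viewer.grab_frame('wrist')[:,:,::-1])
```

```text
24.85 [ 560.99386219 -165.05195913  345.07695559] [ 0.02098306 -0.28371462  0.64418225] 0.060970128111551336
```

View pics/w9.png

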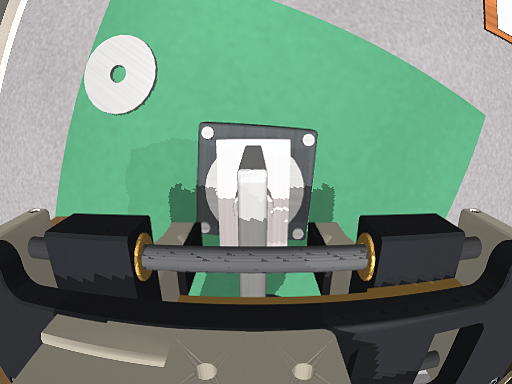

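Fingers are open and clear on both sides of the bar, which is at column 254 (fingers at about 195 and 315). Retreat straight up.

apply_moves(
  commands=[
    {"dx": 0,"dy": 0,"dz": 10,"spin": 0,"hand": 0.3},
    {"dx": 0,"dy": 0,"dz": 20,"spin": 0,"hand": 0.3},
    {"dx": 0,"dy": 0,"dz": 30,"spin": 0,"hand": 0.3},
    {"dx": 0,"dy": 0,"dz": 30,"spin": 0,"hand": 0.3},
    {"dx": 0,"dy": 0,"dz": 20,"spin": 0,"hand": 0.3},
  ],
)

```text
t: 25.52
eef_pos: [0.561, -0.1651, 0.4576]
ee_rot: [-2.065, 1.568, -0.135]
force: [-0.6, -0.1, -1.0]
width: 0.061
```

Run:
```python
from h import *
s=status.get_state();print(s['t'],s['eef_pos']*1e3,s['force'],s['width']); np.save('s10.npy',s,allow_pickle=True)
cv2.imwrite('pics/w10.png',viewer.grab_frame('wrist')[:,:,::-1])
cv2.imwrite('pics/s10.png',viewer.grab_frame('scene')[:,:,::-1])
crop('pics/s10.png',(120,70,240,220),'pics/s10c.png',4)
P=lambda dx,dy,z:None
c,sn=np.cos(np.radians(20.6)),np.sin(np.radians(20.6))
for x,y in [(-30,-50),(30,-50),(30,50),(-30,50)]:
    print(x,y,proj('wrist',(.5613+(c*x-sn*y)/1e3,-.1649+(sn*x+c*y)/1e3,.0703+.014),s))
```

```text
25.525 [ 561.01364863 -165.14006767  457.57671507] [-0.55519363 -0.14304632 -0.95730511] 0.0610146573658847
-30 -50 (np.float64(280.2695934002593), np.float64(131.98732055921872))
30 -50 (np.float64(229.54277964222908), np.float64(131.94721456079424))
30 50 (np.float64(230.9348303993186), np.float64(212.39882567501314))
-30 50 (np.float64(278.74224219610534), np.float64(212.44544285198316))
```

View pics/w10.png

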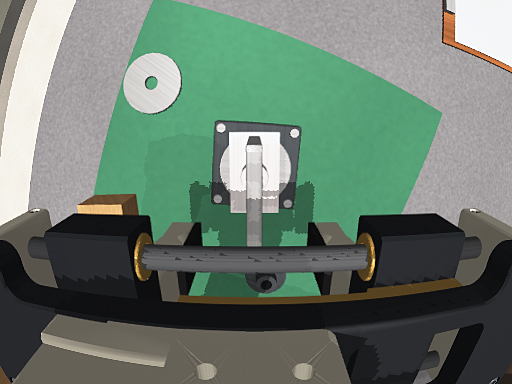

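View pics/s10c.png

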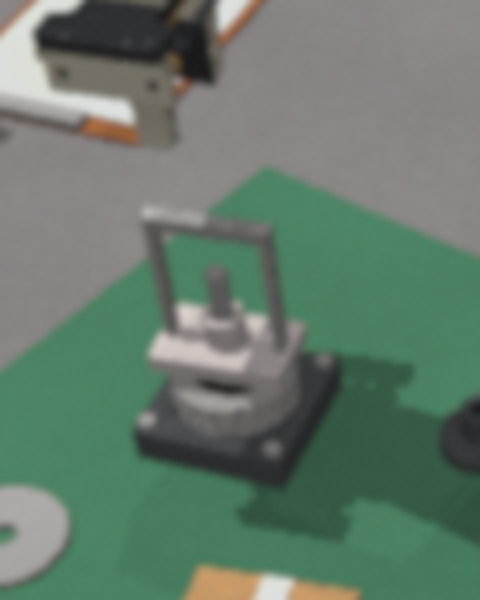

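```bash
python3 -c "
from station import arm
print(arm.job_done())"
```

```text
the job is handed in; nothing more can be done
None
```

The stand is closed: the plate lies flat on the ring, the ring is down on the discs, and the gripper is clear. I handed the job in at about 25.6 s. No verdict was reported.

- **Threading:** I found the plate and rod with the wrist camera and gripped the stirrup bar. The plate went onto the rod with no measurable contact force.
- **Pushing:** The plate met the ring with its underside at about 98 mm. It slid down about 28 mm at roughly 12 N, counting the plate's weight of about 3.2 N.
- **Holding:** The force rose sharply at about 70 mm, the ring's hard stop, and peaked at about 22 N in the readings. I held it there for about 1.5 s at 18–19 N, slightly under the 20 N asked for. I then eased off and let go.
- **Side load:** The sideways force at the wrist reached about 4 N during the hold.
- **Last checks:** The seen plate corners matched a level plate centred on the rod. By eye, the hub, carton and spare disc stood where they were; I did not re-measure their positions. No check failed or disagreed.

Two move calls were refused at the start because I left out keys, and the arm did not move.

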